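# Tare the bench balance through its recessed key

## Task

Tare the balance with the cup on its pan: with the fingertips, push the sliding cover over the keys fully back, away from the robot, reach into the round well and press the sunken key all the way down for about a second, then let it up and push the cover fully shut again. Leave the key in the square well alone, and do not grasp, lift or shift the cup or anything else that stands around.

Things in the scene. Friction and masses are not known exactly. Their poses are not given: they have to be found in the camera images.
- balance: bench balance, fixed; white casing 280 (x) by 340 mm (y), flat deck 60 mm above the table. Origin: centre of its footprint on the table; x to its rear (away from the robot), y left, z up; turned up to 0.3 rad. In its frame: key bay at x -50, y -81 mm; steel pan (136 mm across, top 75 mm above the table) at x 35, y 85; low black display (top 74 mm above the table) at x -100, y 85.
- cover (a joint): how far the cover has slid, m: 0 = fully shut, grows to 0.080 = fully back, sliding along the balance's +x. It starts shut or up to 12 mm back. Friction about 2 N, stays where it is left; hard stops at both ends.
- cover_front (a point): middle of the top edge of the cover's front (robot-side) wall, outer face. The cover: a shallow shell, clear top, grey walls, 96 mm along x, 154 along y; walls upright from 2 to 20 mm above the deck. Push the front wall to open, the rear wall to shut, fingertips just above the deck. Shut, 48 mm of flat deck lie free before this wall.
- cover_rear (a point): middle of the top edge of the cover's rear wall, outer face, 96 mm behind cover_front. Fully back, 54 mm of flat deck lie free behind this wall. Aluminium rails 4 mm high flank the cover's track, their inner faces about 78 mm to either side of its middle.
- round_well (a point): centre of the mouth of the round well, level with the deck; 51 mm across, 30 mm deep, in an aluminium block. It is the left or the right one of two wells, 70 mm apart along the balance's y, both under the cover when shut; with the cover fully back, its front wall stands 40 mm behind the wells' centres.
- round_key (a joint): travel of the round key, m: 0 = up, 0.006 = all the way down. A spring lifts it; it begins to move at about 1.5 N, and fully down takes 5 N.
- round_top (a point): centre of the round key's top; the black key is 26 mm across, in the middle of the round well, its top 15 mm below the deck when up and 21 mm when down.
- square_well (a point): centre of the mouth of the square well, level with the deck, 47 by 47 mm and 30 mm deep, with a square black key 26 by 26 mm at the same depth: the calibration key, not to be pressed.
- square_key (a joint): travel of the square key, m: 0 = up, 0.006 = down; must stay up.
- cup: white ceramic weighing cup, 64 mm across, 45 mm tall, standing on the balance's pan. Origin: centre of its underside. Not to be disturbed.
- vial: small capped glass vial, 22 mm across, 42 mm tall, standing on the balance's deck in front, left of the cover's track. Origin: centre of its underside. Not to be disturbed.
- weight: brass check weight with a small head, 24 mm across, 38 mm tall, standing on the balance's deck at the rear, left of the cover's track. Origin: centre of its underside. Not to be disturbed.
- beaker: glass beaker, 68 mm across, 90 mm tall, on the table to the right. Origin: centre of its underside. Not to be disturbed.
- bottle: capped bottle, 60 mm across, 160 mm tall, on the table to the right. Origin: centre of its underside. Not to be disturbed.
- jar: amber jar, 72 mm across, 100 mm tall, on the table to the left. Origin: centre of its underside. Not to be disturbed.
- tipbox: pipette-tip box, 85 x 120 x 70 mm, on the table to the right. Origin: centre of its underside. Not to be disturbed.

How it is judged:
On the way, in this order (a step that is already met when the one before it is completed fails the run):
1. the cover is pushed fully back (within 12 mm) (value of joint cover above 0.068 m), for 0.1 s.
2. the round key is held down (at least 4.5 of its 6 mm) for half a second (value of joint round_key above 0.0045 m), for 0.5 s.
3. the round key has come up again (value of joint round_key below 0.001 m), for 0.1 s.
At the end, for the whole second after the job is handed in: The cover is shut again (within 8 mm of its stop), both keys are up, and the cup and all other loose things stand where they stood (within 15 mm) (value of joint cover below 0.008 m and value of joint each of round_key, square_key below 0.001 m and distance of each of cup, vial, weight, beaker, bottle, jar, tipbox from where it was at the start of the episode below 0.015 m); the robot touches nothing.
It fails at once if the key in the square well is pressed (more than 2.5 mm) (value of joint square_key above 0.0025 m).
It fails at once if the cup or another loose thing is lifted, carried, tipped or shifted (more than 15 mm or 0.3 rad) (distance of any of cup, vial, weight, beaker, bottle, jar, tipbox from where it was at the start of the episode above 0.015 m or angle between any of cup, vial, weight, beaker, bottle, jar, tipbox's own z axis and vertical above 0.3 rad).
It also fails if it takes over 51 s, if anything falls off the work surface, if the arm or the gripper's body presses on something with over 40 N, if the wrist force passes 120 N, or if a joint passes its speed limit or range.

## Robot

A 6-joint arm with a two-finger parallel gripper is mounted at the origin on the work surface. World frame = base frame: x ahead of the robot, y to its left, z up, the work surface at z = 0. Lengths are in m, angles in rad, forces in N, time in s.
With the tool pointing down it reaches from about 0.25 to 0.775 m from the base axis. Payload 4 kg.
Tool frame: the origin (TCP) lies at the very end of the fingers, on their centre line; the grasp point (between the pads) lies tcp_to_grasp behind it (tcp_to_grasp is the distance from the TCP to the grasp point, in m); z points along the fingers, y is the direction in which the jaws open and shut (so a half turn about z gives the same grasp; the last joint's range is limited). The gripper opens to 94 mm and grips with 3 to 60 N. Pads are 16 mm wide; open, the fingers measure 119 mm over their backs; the gripper's body (75 mm by 177 mm) begins 78 mm behind the grasp point.
Start: joints at [-1.388, 0.087, 1.371, -0, 1.684, -0.103], TCP at [0.155, -0.528, 0.206] pointing down, gripper open.
Joint ranges: [-3.1, 3.1], [-0.76, 2.03], [0.27, 2.55], [-1.08, 4.22], [0.17, 2.65], [-2.57, 2.57]. Speed limits (rad/s): [2.79, 2.79, 3.14, 3.14, 3.14, 3.14].

## Interface

Orientations are given as [roll, pitch, yaw] about the fixed x, y, z axes, in that order (R = Rz(yaw) Ry(pitch) Rx(roll)).
In Python, from bench import * gives the robot as it stands.
- The arm moves only by the tool play_rows, never from a script. Its argument "rows" is a list of rows, each a list of 3 entries, a list of its own where there are three numbers: the finger opening in cm, from 0 to 9.4, then the shift along the world's x, y, z in cm, then the turn, a rotation vector about the world's x, y, z in rad. A call has 1 to 8 rows; each row is the pose to reach, as a shift and turn from the pose commanded when the call began; what a row does not reach only later rows make up. A row lasts 1/12 s, in which the tool goes at most 41.7 mm and 7.16 degrees, less where a joint would pass 70% of its speed; a pose out of reach is approached as far as the arm can. A call with a gripper value outside its range is refused whole. The fingers move at their own pace and stop on an object; the grip force is fixed at half the most. Time passes only in rows, so rows that repeat a pose let the fingers close. It gives the time, the measured TCP pose, the force and the opening at its end, in the units of the state.
- get_obs(): the state, without advancing time (a new reading comes with each control period).
- snapshot(name): name is "scene" or "side" or "wrist"; returns a dict with "pixels" (384x512x3 uint8, red, green, blue), "fx", "fy", "cx", "cy" (pixels), "dist_coeffs" ([k1, k2, p1, p2, k3] as OpenCV has them; the pictures are not rectified), "rvec" (rotation vector, rad) and "tvec" (3), from world to camera coordinates, as OpenCV has them. Camera axes: x right, y down, z forward; pixel columns grow to the right and rows downward; lengths in m; the calibration is good to about 2 mm. A picture is of the moment at which its call begins. There is no depth.
- close_job(): hands the job in, once; it reports no verdict.
Trained networks look in the newest picture that a camera, given by its name, has taken for a name from the list of things; names that differ only in an ending like _2 or _b are one class to them, and where a whole thing is asked for, a point or a joint stands for the part that bears it (a point fixed in the world has none). Each returns a list of dicts, best first, with "confidence" (0 to 1); they miss things now and then, are a little off and sometimes report something else, mostly with a low value. They report only what shows in the picture. A call takes as long as a camera call.
- silhouettes(camera, label): "mask" (384x512 bool, what is visible of it) and "point" ([row, column] in pixels, amid what is visible of it).
The state is a dict: "time": time; "joint_positions": joint angles; "qvel": joint speeds; "joint_torque": joint torques, N m; "tool_pos": TCP position; "ee_rot": TCP orientation; "wrist_force": force on the tool from outside, world axes, zero at the start; "wrist_torque": the same for the moment, N m; "width": finger opening in m.
Only numpy, scipy, OpenCV 4.12 (cv2) and the standard library are available. Lean on these libraries where they do the work, as an engineer would, in place of code of your own. Each camera call takes 0.05 s, during which the arm holds its last target. There are 200 camera calls.

## Working session

There is one attempt and no reset: what is moved stays moved. The work goes in short steps, Python scripts to look and compute and a tool call to move; the robot and the scene stay as the last step left them, time stands still between calls to the robot, and variables do not carry over. Pictures are saved under pics/ and viewed, about 8 in all and at most 12, crops included, and the job is handed in when it is done.

Besides the shell and the picture viewer there is one more tool, called as name(argument=value, ...), one argument or row to a line, values as JSON. play_rows: Moves the arm, as the interface text tells. Its arguments: {"type":"object","properties":{"rows":{"type":"array"}},"required":["rows"]}

```bash
mkdir -p pics; ls; cat > h.py <<'E'
from bench import *
import numpy as np, cv2
def cam(s):
    K=np.array([[s["fx"],0,s["cx"]],[0,s["fy"],s["cy"]],[0,0,1.]]);return K,np.array(s["dist_coeffs"],float),np.array(s["rvec"],float),np.array(s["tvec"],float)
def ray(s,rc,z):
    K,d,r,t=cam(s);R=cv2.Rodrigues(r)[0]
    u=cv2.undistortPoints(np.array([[[rc[1],rc[0]]]],float),K,d)[0,0]
    D=R.T@np.array([u[0],u[1],1]);C=-R.T@t
    return C+D*(z-C[2])/D[2]
def proj(s,P):
    K,d,r,t=cam(s);return cv2.projectPoints(np.array(P,float).reshape(-1,3),r,t,K,d)[0][:,0]
def save(s,n,crop=None,k=1):
    im=s["pixels"][:,:,::-1]
    if crop: im=im[crop[0]:crop[1],crop[2]:crop[3]]
    cv2.imwrite("pics/"+n,cv2.resize(im,None,fx=k,fy=k,interpolation=cv2.INTER_CUBIC))
E
python3 - <<'E'
from h import *
S={c:snapshot(c) for c in("scene","side","wrist")}
a=np.hstack([S["scene"]["pixels"],S["side"]["pixels"]])[:,:,::-1]
cv2.imwrite("pics/a.png",cv2.resize(a,(800,300)))
save(S["scene"],"scene.png",None,1.5)
for c in S:
  s=S[c];R=cv2.Rodrigues(np.array(s["rvec"],float))[0];print(c,-R.T@np.array(s["tvec"]),s["fx"])
Z=dict(balance=.06,cover_front=.08,cover_rear=.08,round_well=.06,square_well=.06,round_top=.045,cup=.1,vial=.08,weight=.08,beaker=.05,bottle=.1,jar=.05,tipbox=.05)
for c in("scene","side"):
  for n,z in Z.items():
    for q in silhouettes(c,n)[:2]:
      print(c,n,round(q["confidence"],2),np.round(q["point"],1),q["mask"].sum(),np.round(ray(S[c],q["point"],z),3))
print(get_obs())
E
```

```text
pics
scene [ 1.36748441 -0.32424757  1.03477324] 432.62180145257696
side [-0.12817829  0.67775196  0.81454815] 392.45286831609474
wrist [ 0.21964087 -0.50758463  0.38445865] 325.02046409550735
scene balance 0.74 [190.3 288.6] 8088 [0.583 0.074 0.06 ]
scene balance 0.66 [246.2 137.4] 921 [ 0.619 -0.393  0.06 ]
scene cover_front 0.64 [173.9 263.4] 1291 [0.509 0.021 0.08 ]
scene cover_front 0.34 [154.8 410.8] 724 [0.603 0.491 0.08 ]
scene cover_rear 0.63 [172.4 264.3] 1280 [0.504 0.026 0.08 ]
scene square_well 0.52 [172.9 264. ] 1254 [0.488 0.032 0.06 ]
scene cup 0.71 [178.6 326.3] 446 [0.614 0.181 0.1  ]
scene weight 0.45 [202.9 311.9] 83 [0.669 0.108 0.08 ]
scene beaker 0.83 [214.1 145.8] 696 [ 0.507 -0.349  0.05 ]
scene bottle 0.73 [247.7 137.9] 881 [ 0.655 -0.39   0.1  ]
scene jar 0.88 [153.5 410.1] 670 [0.573 0.519 0.05 ]
scene tipbox 0.91 [216.9  79.7] 1604 [ 0.447 -0.532  0.05 ]
scene tipbox 0.27 [171.7 263.8] 1257 [0.473 0.037 0.05 ]
side balance 0.62 [225.3 221.9] 8475 [0.514 0.122 0.06 ]
side balance 0.58 [193.9 193.4] 37 [0.689 0.085 0.06 ]
side cover_rear 0.92 [210.4 249.2] 
[... 405 characters left out ...]
05 ]
{'time': 1.45, 'joint_positions': array([-1.38812825e+00,  8.72387996e-02,  1.37071025e+00, -1.48054753e-06,
        1.68358954e+00, -1.03065796e-01]), 'qvel': array([-8.53670241e-04, -1.38196193e-03,  1.23777604e-04,  8.45000840e-05,
        3.29082755e-04, -9.57845527e-04]), 'joint_torque': array([-3.41003249e-05, -3.40037763e+01, -3.02588189e+01,  7.17851613e-02,
        2.37012719e-02, -2.04914511e-05]), 'tool_pos': array([ 0.15504069, -0.52771627,  0.20547944]), 'ee_rot': array([3.14153903e+00, 7.02589217e-06, 2.85733701e-01]), 'wrist_force': array([ 0.32155999,  0.01439188, -0.06354516]), 'wrist_torque': array([-0.00527335, -0.00561621,  0.02647176]), 'width': 0.09408950334752063}
```

```bash
python3 - <<'E'
from h import *
a=snapshot("scene");b=snapshot("side")
np.savez("a.npz",a=a["pixels"],b=b["pixels"])
A=cv2.resize(a["pixels"][130:270,200:360],None,fx=2.5*2,fy=5,interpolation=cv2.INTER_CUBIC)
B=cv2.resize(b["pixels"][160:290,130:310],None,fx=4.4,fy=4.4,interpolation=cv2.INTER_CUBIC)
cv2.imwrite("pics/s1.png",A[:600,:800,::-1]);cv2.imwrite("pics/s2.png",B[:,:,::-1])
print(A.shape,B.shape)
E
```

```text
(700, 800, 3) (572, 792, 3)
```

View pics/s1.png

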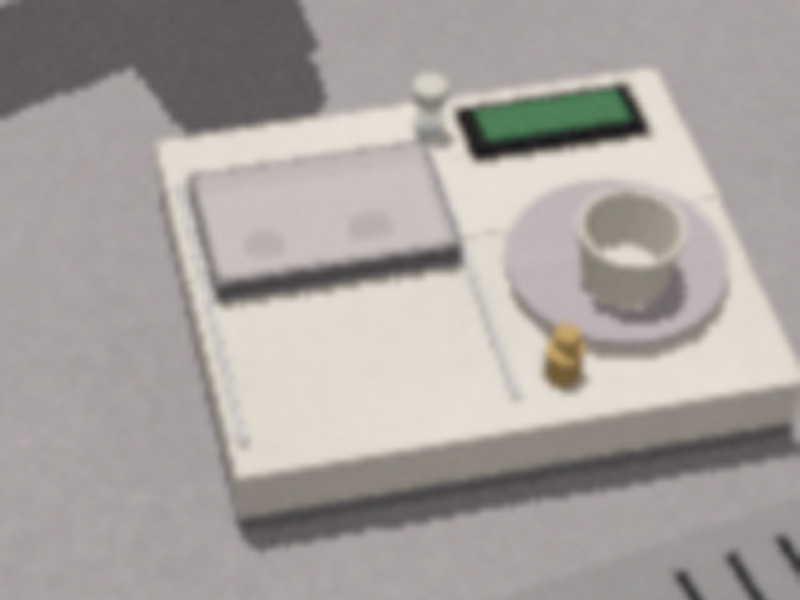

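View pics/s2.png

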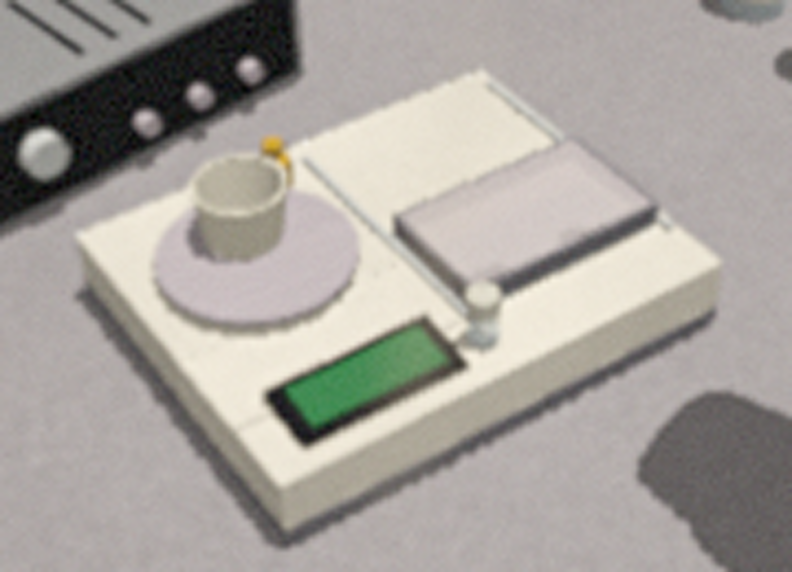

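```bash
python3 - <<'E'
from h import *
from scipy.optimize import least_squares
a=snapshot("scene");b=snapshot("side")
C=np.array([[-.14,-.17,.06],[-.14,.17,.06],[.14,.17,.06],[.14,-.17,.06]])
pa=np.array([[160,143],[657,68],[806,378],[235,475]])/5+[200,130]
pb=np.array([[718,262],[285,490],[80,237],[482,70]])/4.4+[130,160]
def W(p,X): c,s=np.cos(p[2]),np.sin(p[2]);return np.asarray(X)@np.array([[c,s,0],[-s,c,0],[0,0,1]])+[p[0],p[1],0]
r=lambda ss:lambda p:np.concatenate([(proj(s,W(p,C))-o).ravel() for s,o in ss])
for ss in([(a,pa)],[(b,pb)],[(a,pa),(b,pb)]):
  f=least_squares(r(ss),[.55,.08,.1],loss="soft_l1");print(np.round(f.x,4),np.round(f.fun,1))
p=f.x
iv=lambda w:(np.array([[np.cos(p[2]),np.sin(p[2])],[-np.sin(p[2]),np.cos(p[2])]])@(np.array(w)[:2]-p[:2])).round(4)
g=lambda s,o,k,u,z:iv(ray(s,(u[1]/k+o[1],u[0]/k+o[0]),z))
print("rear wall top scene",[g(a,(200,130),5,u,.08) for u in((218,283),(460,245))],"front",[g(a,(200,130),5,u,.08) for u in((192,175),(425,143))])
print("side front top",[g(b,(130,160),4.4,u,.08) for u in((490,285),(655,208))],"rear",[g(b,(130,160),4.4,u,.08) for u in((397,220),(572,143))])
print("rails scene",[g(a,(200,130),5,u,.064) for u in((182,185),(245,443),(430,145),(516,397))])
print("vial",g(a,(200,130),5,(437,138),.06),g(b,(130,160),4.4,(480,340),.06),"weight",g(a,(200,130),5,(566,380),.06))
print("wells?",[g(a,(200,130),5,u,.045) for u in((265,243),(372,223))])
np.save("p.npy",p)
E
```

```text
[ 0.5518  0.1025 -0.168 ] [-0.7 -0.7  0.1 -0.3  0.1  0.5  0.3  0.2]
[ 0.546   0.099  -0.1555] [ 1.7 -0.  -0.1 -0.1 -1.  -0.2 -0.1 -0.1]
[ 0.5494  0.1013 -0.1617] [-1.5 -0.8 -0.9 -0.8 -0.5 -0.3 -0.  -0.1  0.4  0.1 -2.1 -0.4 -2.2 -0.7
 -0.9 -0.1]
rear wall top scene [array([ 0.0119, -0.1548]), array([ 0.0125, -0.0054])] front [array([-0.0817, -0.1537]), array([-0.0784, -0.004 ])]
side front top [array([-0.087 , -0.0195]), array([-0.0886, -0.1553])] rear [array([ 0.0023, -0.0069]), array([ 0.0021, -0.1544])]
rails scene [array([-0.0902, -0.1592]), array([ 0.1222, -0.1605]), array([-0.0919,  0.0035]), array([ 0.1223, -0.0003])]
vial [-0.1013  0.0107] [-0.1075  0.0029] weight [0.113  0.0331]
wells? [array([-0.0471, -0.1146]), array([-0.0497, -0.0446])]
```

play_rows(
  rows=[
    [0, [26.3, 56.9, 0], [0, 0, -0.448]],
    [0, [26.3, 56.9, 0], [0, 0, -0.448]],
    [0, [26.3, 56.9, 0], [0, 0, -0.448]],
    [0, [26.3, 56.9, 0], [0, 0, -0.448]],
    [0, [26.3, 56.9, 0], [0, 0, -0.448]],
    [0, [26.3, 56.9, 0], [0, 0, -0.448]],
    [0, [26.3, 56.9, 0], [0, 0, -0.448]],
    [0, [26.3, 56.9, 0], [0, 0, -0.448]],
  ],
)

```text
time: 2.32
tool_pos: [0.2951, -0.2236, 0.2057]
ee_rot: [3.141, -0.001, -0.163]
wrist_force: [0.7, -0.4, 1.0]
width: 0.0441
```

play_rows(
  rows=[
    [0, [12.3, 26.5, 0], [0, 0, 0]],
    [0, [12.3, 26.5, 0], [0, 0, 0]],
    [0, [12.3, 26.5, 0], [0, 0, 0]],
    [0, [12.3, 26.5, 0], [0, 0, 0]],
    [0, [12.3, 26.5, 0], [0, 0, 0]],
    [0, [12.3, 26.5, 0], [0, 0, 0]],
    [0, [12.3, 26.5, 0], [0, 0, 0]],
    [0, [12.3, 26.5, 0], [0, 0, 0]],
  ],
)

```text
time: 2.98
tool_pos: [0.4191, 0.0459, 0.2053]
ee_rot: [-3.138, -0.0, -0.152]
wrist_force: [-0.3, 0.2, 0.3]
width: 0.0003
```

```bash
python3 - <<'E'
from h import *
s=snapshot("wrist");save(s,"w1.png",None,1.5)
R=cv2.Rodrigues(np.array(s["rvec"],float))[0];print(-R.T@np.array(s["tvec"]),get_obs()["tool_pos"],get_obs()["width"])
E
```

```text
[0.48558303 0.03577735 0.38532844] [0.4181907  0.04285484 0.20526641] 0.0002139092872648357
```

View pics/w1.png

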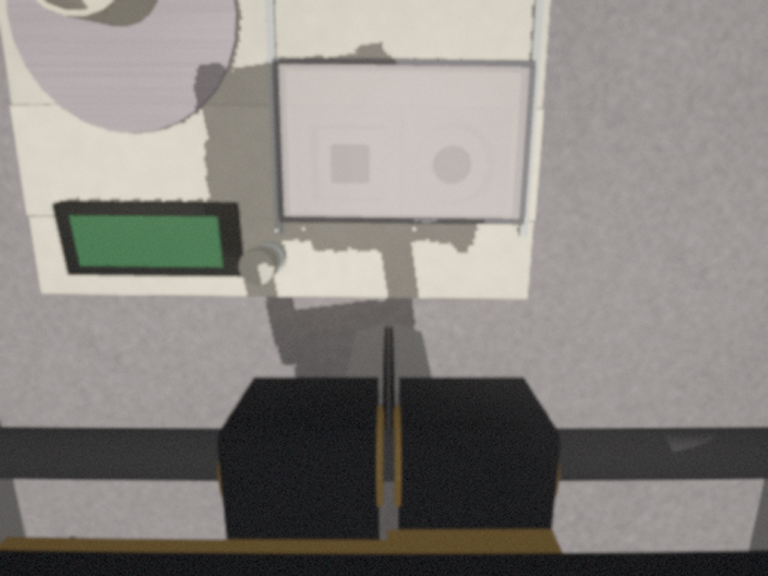

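```bash
python3 - <<'E'
from h import *
s=snapshot("wrist")
p=np.load("p.npy")
iv=lambda w:(np.array([[np.cos(p[2]),np.sin(p[2])],[-np.sin(p[2]),np.cos(p[2])]])@(np.array(w)[:2]-p[:2])).round(4)
for n,u,z in[("fl corner",(40,293),.06),("fr corner",(529,298),.06),("sqkey",(350,163),.045),("rdkey",(452,163),.045),("cf l",(280,221),.08),("cf r",(525,221),.08),("cr l",(275,61),.08),("cr r",(533,61),.08),("bottle",0,0)]:
  if u:
    w=ray(s,(u[1]/1.5,u[0]/1.5),z);print(n,w.round(4),iv(w))
E
```

```text
fl corner [0.4382 0.2864 0.06  ] [-0.1395  0.1648]
fr corner [ 0.3822 -0.0494  0.06  ] [-0.1407 -0.1756]
sqkey [0.4909 0.0585 0.045 ] [-0.0508 -0.0516]
rdkey [ 0.4802 -0.0098  0.045 ] [-0.0503 -0.1207]
cf l [0.4624 0.1052 0.08  ] [-0.0865 -0.0101]
cf r [ 0.4388 -0.0462  0.08  ] [-0.0854 -0.1633]
cr l [0.5541 0.0892 0.08  ] [ 0.0066 -0.0112]
cr r [ 0.5309 -0.0593  0.08  ] [ 0.0077 -0.1615]
```

play_rows(
  rows=[
    [0, [0, 0, -4], [0, 0, 0]],
    [0, [0, 0, -8], [0, 0, 0]],
    [0, [0, 0, -11], [0, 0, 0]],
    [0, [0, 0, -13], [0, 0, 0]],
    [0, [0, 0, -13.9], [0, 0, 0]],
    [0, [0, 0, -13.9], [0, 0, 0]],
    [0, [0, 0, -13.9], [0, 0, 0]],
  ],
)

```text
time: 3.67
tool_pos: [0.4182, 0.0384, 0.0674]
ee_rot: [3.141, -0.001, -0.164]
wrist_force: [-1.0, 0.2, 0.3]
width: 0.0003
```

play_rows(
  rows=[
    [0, [1.2, -0.19, -0.1], [0, 0, 0]],
    [0, [2.4, -0.39, -0.1], [0, 0, 0]],
    [0, [3.6, -0.58, -0.1], [0, 0, 0]],
    [0, [4.8, -0.78, -0.1], [0, 0, 0]],
    [0, [6.0, -0.97, -0.1], [0, 0, 0]],
    [0, [7.2, -1.17, -0.1], [0, 0, 0]],
    [0, [8.4, -1.36, -0.1], [0, 0, 0]],
    [0, [9.2, -1.5, -0.1], [0, 0, 0]],
  ],
)

```text
time: 4.33
tool_pos: [0.5116, 0.0238, 0.068]
ee_rot: [-3.142, -0.003, -0.163]
wrist_force: [-2.3, -0.0, 1.3]
width: 0.0005
```

play_rows(
  rows=[
    [0, [0.2, -0.03, 0], [0, 0, 0]],
    [0, [0.2, -0.03, 0], [0, 0, 0]],
  ],
)

```text
time: 4.5
tool_pos: [0.5132, 0.0238, 0.0669]
ee_rot: [-3.141, -0.003, -0.163]
wrist_force: [-1.6, -0.6, -0.4]
width: 0.0006
```

```bash
python3 - <<'E'
from h import *
s=snapshot("wrist");save(s,"w2.png",None,1.5)
o=get_obs();print(o["tool_pos"],o["wrist_force"])
E
```

```text
[0.51270853 0.0239795  0.06654845] [-0.11045234  0.03204049 -0.16211363]
```

View pics/w2.png

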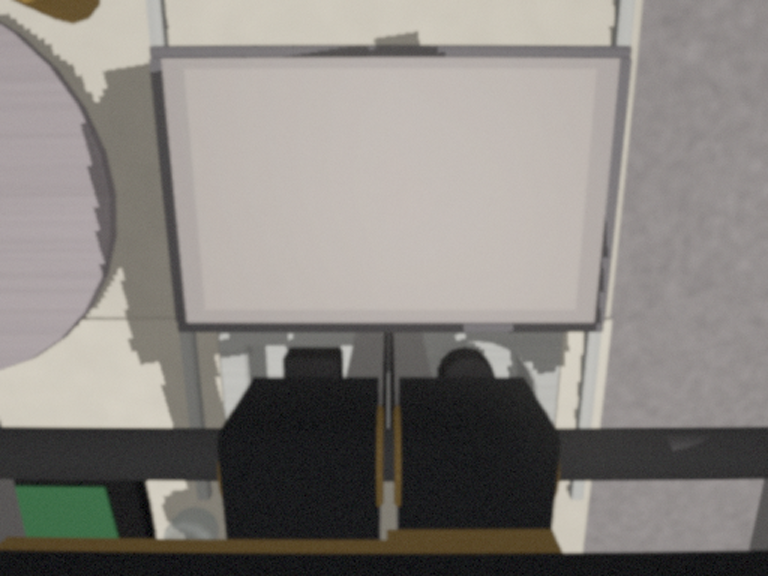

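play_rows(
  rows=[
    [0, [0.15, -0.02, 0], [0, 0, 0]],
    [0, [0.3, -0.05, 0], [0, 0, 0]],
    [0, [0.3, -0.05, 0], [0, 0, 0]],
  ],
)

```text
time: 4.8
tool_pos: [0.5145, 0.0239, 0.0657]
ee_rot: [3.142, 0.0, -0.162]
wrist_force: [-1.0, 0.0, -0.0]
width: 0.0006
```

play_rows(
  rows=[
    [0, [0.15, -0.02, 0], [0, 0, 0]],
    [0, [0.3, -0.05, 0], [0, 0, 0]],
    [0, [0.3, -0.05, 0], [0, 0, 0]],
  ],
)

```text
time: 5.05
tool_pos: [0.5177, 0.0234, 0.0655]
ee_rot: [3.142, 0.0, -0.162]
wrist_force: [-1.6, 1.0, 1.7]
width: 0.0003
```

play_rows(
  rows=[
    [0, [0.15, -0.02, 0], [0, 0, 0]],
    [0, [0.3, -0.05, 0], [0, 0, 0]],
    [0, [0.3, -0.05, 0], [0, 0, 0]],
  ],
)

```text
time: 5.3
tool_pos: [0.5178, 0.0233, 0.0654]
ee_rot: [3.141, 0.008, -0.162]
wrist_force: [-8.7, 1.8, 7.0]
width: 0.0007
```

play_rows(
  rows=[
    [0, [0.15, -0.02, 0], [0, 0, 0]],
    [0, [0.3, -0.05, 0], [0, 0, 0]],
    [0, [0.3, -0.05, 0], [0, 0, 0]],
  ],
)

```text
time: 5.55
tool_pos: [0.5178, 0.0234, 0.0654]
ee_rot: [3.141, 0.015, -0.162]
wrist_force: [-16.9, 2.3, 12.1]
width: 0.0004
```

play_rows(
  rows=[
    [0, [-2.5, 0.4, 0], [0, 0, 0]],
    [0, [-5, 0.8, 2], [0, 0, 0]],
    [0, [-8, 1.3, 5], [0, 0, 0]],
    [0, [-10, 1.6, 8], [0, 0, 0]],
    [0, [-10, 1.6, 11], [0, 0, 0]],
    [0, [-10, 1.6, 11], [0, 0, 0]],
    [0, [-10, 1.6, 11], [0, 0, 0]],
  ],
)

```text
time: 6.13
tool_pos: [0.4256, 0.0382, 0.178]
ee_rot: [-3.141, -0.007, -0.162]
wrist_force: [0.4, 0.1, -0.8]
width: 0.0005
```

```bash
python3 - <<'E'
from h import *
s=snapshot("wrist");save(s,"w3.png",None,1.5)
o=get_obs();print(o["tool_pos"],o["ee_rot"],o["wrist_force"])
p=np.load("p.npy")
iv=lambda w:(np.array([[np.cos(p[2]),np.sin(p[2])],[-np.sin(p[2]),np.cos(p[2])]])@(np.array(w)[:2]-p[:2])).round(4)
S={c:snapshot(c) for c in("scene","side")};S["wrist"]=s
for c in S:
  for n,z in dict(round_well=.06,square_well=.06,round_top=.045,cover_front=.08).items():
    for q in silhouettes(c,n)[:2]:
      w=ray(S[c],q["point"],z);print(c,n,round(q["confidence"],2),np.round(q["point"],1),q["mask"].sum(),w.round(4),iv(w))
print("proj TCP",proj(s,o["tool_pos"])*1.5)
E
```

```text
[0.42452131 0.03819934 0.17593137] [-3.14149851e+00 -2.47901546e-03 -1.62196436e-01] [-0.9731603   0.50695395 -0.33931515]
scene round_well 0.71 [174.7 251.1] 252 [ 0.48   -0.0086  0.06  ] [-0.0508 -0.1197]
scene round_well 0.17 [173.8 272.6] 30 [0.5011 0.0554 0.06  ] [-0.0403 -0.053 ]
scene square_well 0.71 [169.4 273.3] 233 [0.484  0.0649 0.06  ] [-0.0587 -0.0464]
scene cover_front 0.7 [190.3 267.4] 1467 [0.5761 0.0072 0.08  ] [ 0.0415 -0.0885]
side round_well 0.71 [210.  260.2] 319 [ 0.4837 -0.0073  0.06  ] [-0.0473 -0.1177]
side square_well 0.65 [221.9 245.4] 312 [0.477  0.0631 0.06  ] [-0.0653 -0.0494]
side square_well 0.39 [197.7 232.7] 1192 [0.5864 0.0095 0.06  ] [ 0.0513 -0.0846]
side cover_front 0.87 [195.5 236.4] 1166 [0.5674 0.0114 0.08  ] [ 0.0323 -0.0858]
wrist round_well 0.67 [118.9 299. ] 6128 [ 0.4802 -0.0065  0.06  ] [-0.0509 -0.1175]
wrist square_well 0.71 [114.8 220.8] 6100 [0.4951 0.0621 0.06  ] [-0.0472 -0.0474]
wrist round_top 0.78 [118.4 297.2] 565 [ 0.4804 -0.0066  0.045 ] [-0.0507 -0.1176]
wrist cover_front 0.87 [ 32.3 254.8] 13725 [0.5533 0.0213 0.08  ] [ 0.0168 -0.0783]
proj TCP [[390.50728394 343.86666894]]
```

View pics/w3.png

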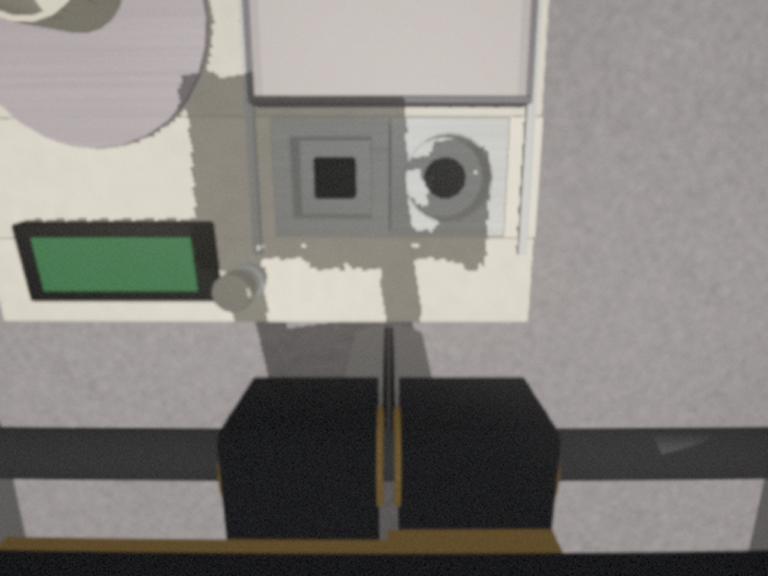

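play_rows(
  rows=[
    [0, [3, -2.4, 0], [0, 0, 0]],
    [0, [5.6, -4.5, -2], [0, 0, 0]],
    [0, [5.6, -4.5, -6], [0, 0, 0]],
    [0, [5.6, -4.5, -9], [0, 0, 0]],
    [0, [5.6, -4.5, -10], [0, 0, 0]],
    [0, [5.6, -4.5, -10], [0, 0, 0]],
    [0, [5.6, -4.5, -10], [0, 0, 0]],
  ],
)

```text
time: 7.47
tool_pos: [0.48, -0.0066, 0.0762]
ee_rot: [3.142, -0.0, -0.162]
wrist_force: [-0.2, -0.2, 0.6]
width: 0.0004
```

```bash
python3 - <<'E'
from h import *
s=snapshot("side");b=snapshot("scene")
A=cv2.resize(b["pixels"][130:230,210:310],(400,400),interpolation=cv2.INTER_CUBIC)
B=cv2.resize(s["pixels"][150:250,205:305],(400,400),interpolation=cv2.INTER_CUBIC)
cv2.imwrite("pics/c1.png",np.hstack([A,B])[:,:,::-1])
o=get_obs();print(o["tool_pos"],o["ee_rot"],o["wrist_force"])
E
```

```text
[ 0.4815207  -0.00674349  0.07818104] [-3.14154744 -0.00485254 -0.16173196] [-0.53457272 -0.22157434 -0.12125906]
```

View pics/c1.png

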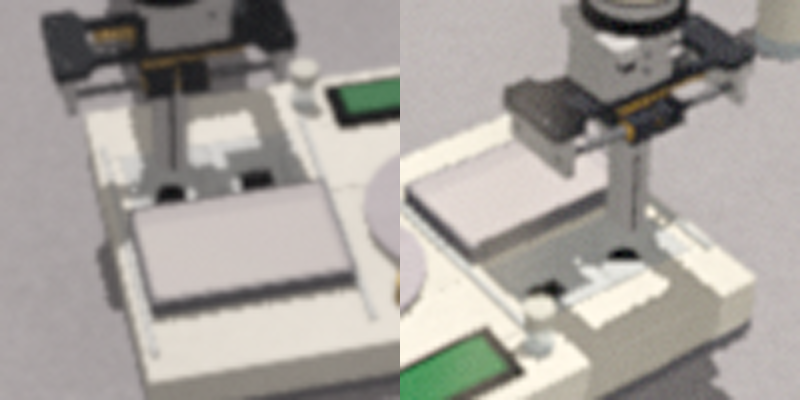

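The fingertips stand above the round well (left crop about 170,185; right crop about 625,240). I'm going down.

play_rows(
  rows=[
    [0, [0, 0, -1], [0, 0, 0]],
    [0, [0, 0, -2], [0, 0, 0]],
    [0, [0, 0, -2.8], [0, 0, 0]],
    [0, [0, 0, -2.8], [0, 0, 0]],
    [0, [0, 0, -2.8], [0, 0, 0]],
  ],
)

```text
time: 7.98
tool_pos: [0.4791, -0.0066, 0.0466]
ee_rot: [3.141, 0.002, -0.162]
wrist_force: [-0.4, 1.2, 0.9]
width: 0.0007
```

play_rows(
  rows=[
    [0, [0, 0, -0.3], [0, 0, 0]],
    [0, [0, 0, -0.6], [0, 0, 0]],
    [0, [0, 0, -0.9], [0, 0, 0]],
    [0, [0, 0, -0.9], [0, 0, 0]],
    [0, [0, 0, -0.9], [0, 0, 0]],
  ],
)

```text
time: 8.4
tool_pos: [0.4802, -0.0068, 0.0394]
ee_rot: [3.142, -0.001, -0.162]
wrist_force: [-0.9, 0.8, 4.3]
width: 0.0005
```

Another 4 mm to reach the stop, then hold.

play_rows(
  rows=[
    [0, [0, 0, -0.2], [0, 0, 0]],
    [0, [0, 0, -0.4], [0, 0, 0]],
    [0, [0, 0, -0.4], [0, 0, 0]],
    [0, [0, 0, -0.4], [0, 0, 0]],
    [0, [0, 0, -0.4], [0, 0, 0]],
    [0, [0, 0, -0.4], [0, 0, 0]],
    [0, [0, 0, -0.4], [0, 0, 0]],
    [0, [0, 0, -0.4], [0, 0, 0]],
  ],
)

```text
time: 9.07
tool_pos: [0.4804, -0.0068, 0.0389]
ee_rot: [3.141, -0.002, -0.162]
wrist_force: [-8.3, 0.3, 22.2]
width: 0.0006
```

play_rows(
  rows=[
    [0, [0, 0, 0], [0, 0, 0]],
    [0, [0, 0, 0], [0, 0, 0]],
    [0, [0, 0, 0], [0, 0, 0]],
    [0, [0, 0, 0], [0, 0, 0]],
    [0, [0, 0, 0], [0, 0, 0]],
    [0, [0, 0, 0], [0, 0, 0]],
    [0, [0, 0, 0], [0, 0, 0]],
  ],
)

```text
time: 9.65
tool_pos: [0.4804, -0.0068, 0.0389]
ee_rot: [3.141, -0.002, -0.162]
wrist_force: [-8.5, 0.2, 22.0]
width: 0.0003
```

play_rows(
  rows=[
    [0, [0, 0, 2], [0, 0, 0]],
    [0, [0, 0, 5], [0, 0, 0]],
    [0, [0, 0, 9], [0, 0, 0]],
    [0, [0, 0, 12], [0, 0, 0]],
    [0, [0, 0, 12], [0, 0, 0]],
    [0, [0, 0, 12], [0, 0, 0]],
  ],
)

```text
time: 10.15
tool_pos: [0.4813, -0.0069, 0.1566]
ee_rot: [-3.142, -0.005, -0.162]
wrist_force: [-0.4, -0.3, -0.6]
width: 0.0008
```

```bash
python3 - <<'E'
from h import *
s=snapshot("side");o=get_obs();print(o["tool_pos"],o["wrist_force"])
for u in((0,225),(300,75),(480,70)): print(ray(s,(u[1]/4.4+160,u[0]/4.4+130),0 if u[0]<480 else .06).round(3))
a=snapshot("scene")
B=cv2.resize(s["pixels"][110:290,90:310],(488,400),interpolation=cv2.INTER_CUBIC)
A=cv2.resize(a["pixels"][130:230,210:310],(310,400))
cv2.imwrite("pics/c2.png",np.hstack([B,A])[:,:,::-1])
E
```

```text
[ 0.47982679 -0.00675648  0.15432001] [-0.48919665  0.20905957 -0.67427632]
[0.828 0.244 0.   ]
[ 0.821 -0.04   0.   ]
[ 0.659 -0.09   0.06 ]
```

View pics/c2.png

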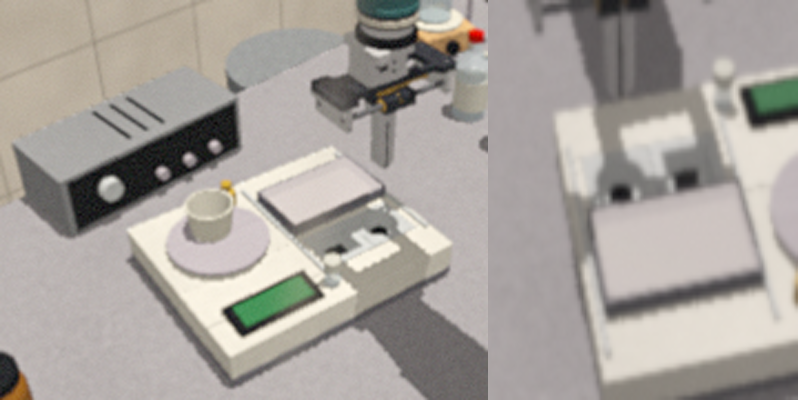

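The key is released, the cover is still back, and the instrument box is clear at x > 0.82. Next I move behind the cover.

play_rows(
  rows=[
    [0, [4, 0.2, 0], [0, 0, 0]],
    [0, [8, 0.4, 0], [0, 0, 0]],
    [0, [12, 0.6, 0], [0, 0, 0]],
    [0, [15.5, 0.8, 0], [0, 0, 0]],
    [0, [16.9, 0.9, 0], [0, 0, 0]],
    [0, [16.9, 0.9, 0], [0, 0, 0]],
    [0, [16.9, 0.9, 0], [0, 0, 0]],
    [0, [16.9, 0.9, 0], [0, 0, 0]],
  ],
)

```text
time: 10.92
tool_pos: [0.6472, 0.0023, 0.1527]
ee_rot: [3.141, 0.004, -0.162]
wrist_force: [0.1, -0.2, -0.0]
width: 0.0002
```

play_rows(
  rows=[
    [0, [0, 0, -3], [0, 0, 0]],
    [0, [0, 0, -6], [0, 0, 0]],
    [0, [0, 0, -7], [0, 0, 0]],
    [0, [0, 0, -7], [0, 0, 0]],
    [0, [0, 0, -7], [0, 0, 0]],
  ],
)

```text
time: 11.33
tool_pos: [0.6479, 0.0022, 0.0847]
ee_rot: [3.141, 0.001, -0.162]
wrist_force: [0.5, 0.5, 1.1]
width: 0.0006
```

```bash
python3 - <<'E'
from h import *
s=snapshot("side");o=get_obs();print(o["tool_pos"],o["ee_rot"],o["wrist_force"])
a=snapshot("scene")
B=cv2.resize(s["pixels"][130:250,170:290],(400,400),interpolation=cv2.INTER_CUBIC)
A=cv2.resize(a["pixels"][140:240,220:320],(400,400),interpolation=cv2.INTER_CUBIC)
cv2.imwrite("pics/c3.png",np.hstack([B,A])[:,:,::-1])
E
```

```text
[0.6490977  0.00219081 0.0863016 ] [-3.14153280e+00 -2.18702982e-03 -1.62256751e-01] [-0.06739406  0.1798438  -0.06123554]
```

View pics/c3.png

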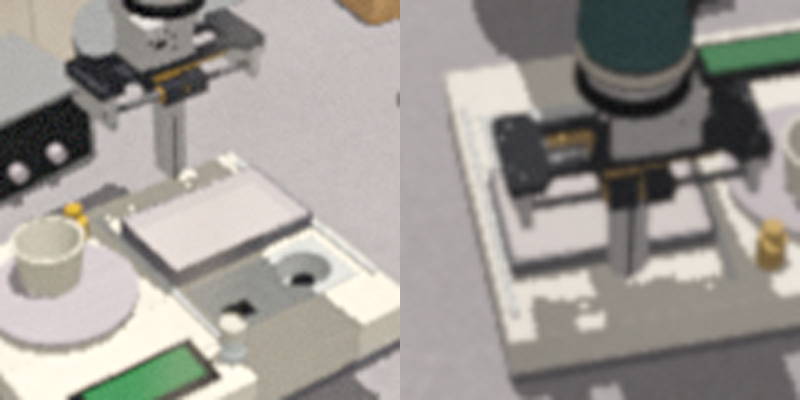

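play_rows(
  rows=[
    [0, [0, 0, -1], [0, 0, 0]],
    [0, [0, 0, -1.8], [0, 0, 0]],
    [0, [0, 0, -1.8], [0, 0, 0]],
    [0, [0, 0, -1.8], [0, 0, 0]],
  ],
)

```text
time: 11.77
tool_pos: [0.6481, 0.0023, 0.0655]
ee_rot: [3.141, 0.002, -0.162]
wrist_force: [0.3, 0.1, -0.7]
width: 0.0006
```

play_rows(
  rows=[
    [0, [-1.2, 0.19, 0], [0, 0, 0]],
    [0, [-2.4, 0.39, 0], [0, 0, 0]],
    [0, [-3.6, 0.58, 0], [0, 0, 0]],
    [0, [-4.8, 0.78, 0], [0, 0, 0]],
    [0, [-6.0, 0.97, 0], [0, 0, 0]],
    [0, [-7.2, 1.17, 0], [0, 0, 0]],
    [0, [-8.4, 1.36, 0], [0, 0, 0]],
    [0, [-9.3, 1.5, 0], [0, 0, 0]],
  ],
)

```text
time: 12.43
tool_pos: [0.556, 0.0173, 0.0669]
ee_rot: [-3.142, -0.002, -0.162]
wrist_force: [2.1, -0.5, -1.5]
width: 0.0004
```

play_rows(
  rows=[
    [0, [-0.3, 0.05, 0], [0, 0, 0]],
    [0, [-0.5, 0.08, 0], [0, 0, 0]],
    [0, [-0.5, 0.08, 0], [0, 0, 0]],
  ],
)

```text
time: 12.68
tool_pos: [0.5523, 0.0179, 0.067]
ee_rot: [-3.141, -0.004, -0.162]
wrist_force: [4.2, -0.1, -2.9]
width: 0.0007
```

play_rows(
  rows=[
    [0, [-0.2, 0.03, 0], [0, 0, 0]],
    [0, [-0.4, 0.06, 0], [0, 0, 0]],
    [0, [-0.4, 0.06, 0], [0, 0, 0]],
  ],
)

```text
time: 12.93
tool_pos: [0.5522, 0.0179, 0.0672]
ee_rot: [-3.141, -0.012, -0.163]
wrist_force: [13.8, -1.9, -8.4]
width: 0.0003
```

play_rows(
  rows=[
    [0, [-0.2, 0.03, 0], [0, 0, 0]],
    [0, [-0.4, 0.06, 0], [0, 0, 0]],
    [0, [-0.4, 0.06, 0], [0, 0, 0]],
  ],
)

```text
time: 13.18
tool_pos: [0.5521, 0.0179, 0.0675]
ee_rot: [-3.14, -0.021, -0.163]
wrist_force: [22.7, -2.6, -13.8]
width: 0.0006
```

play_rows(
  rows=[
    [0, [2, -0.3, 0], [0, 0, 0]],
    [0, [3.5, -0.5, 0], [0, 0, 0]],
    [0, [3.5, -0.5, 3], [0, 0, 0]],
    [0, [3.5, -0.5, 7], [0, 0, 0]],
    [0, [3.5, -0.5, 11], [0, 0, 0]],
    [0, [3.5, -0.5, 14], [0, 0, 0]],
    [0, [3.5, -0.5, 14], [0, 0, 0]],
    [0, [3.5, -0.5, 14], [0, 0, 0]],
  ],
)

```text
time: 13.85
tool_pos: [0.5788, 0.0142, 0.2095]
ee_rot: [-3.141, -0.004, -0.162]
wrist_force: [0.3, 0.3, -0.5]
width: 0.0003
```

```bash
python3 - <<'E'
from h import *
s=snapshot("side");o=get_obs();print(o["tool_pos"],o["wrist_force"],o["qvel"].round(3))
a=snapshot("scene")
B=cv2.resize(s["pixels"][130:290,90:310],(520,378),interpolation=cv2.INTER_CUBIC)
A=cv2.resize(a["pixels"][130:260,200:300],(280,378),interpolation=cv2.INTER_CUBIC)
cv2.imwrite("pics/c4.png",np.hstack([B,A])[:,:,::-1])
for c,n,z in(("side","cup",.1),("side","vial",.08),("side","weight",.08),("side","cover_rear",.08),("scene","beaker",.05),("scene","bottle",.1),("side","jar",.05),("scene","tipbox",.05)):
  for q in silhouettes(c,n)[:1]: print(c,n,np.round(q["point"],1),ray({"side":s,"scene":a}[c],q["point"],z).round(3))
E
```

```text
[0.57767662 0.01429168 0.20682883] [-0.63607153  0.43203425 -1.2269384 ] [-0.001  0.024  0.057 -0.002 -0.008 -0.001]
side cup [206.  182.7] [0.622 0.175 0.1  ]
side vial [194.  194.2] [0.665 0.099 0.08 ]
side cover_rear [209.2 248.5] [0.494 0.033 0.08 ]
scene beaker [214.  145.6] [ 0.507 -0.349  0.05 ]
scene bottle [245.3 138.8] [ 0.649 -0.386  0.1  ]
side jar [289.5  88.7] [0.579 0.51  0.05 ]
scene tipbox [216.9  78.5] [ 0.445 -0.536  0.05 ]
```

View pics/c4.png

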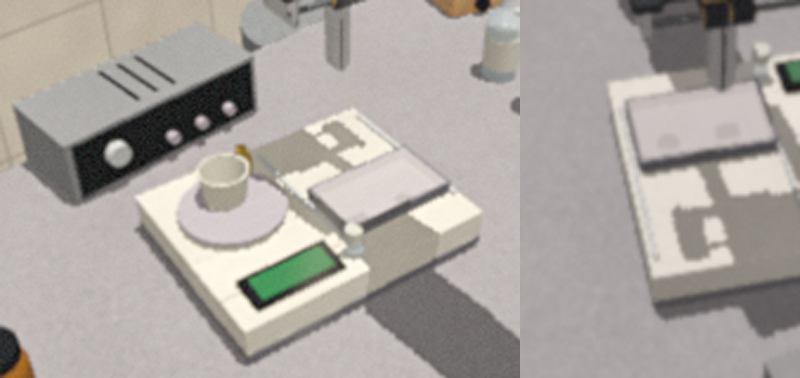

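```bash
python3 -c "
from bench import *
print(close_job())"
```

```text
the job is handed in; nothing more can be done
None
```

The balance was tared as asked and the job is handed in at about 14 s of the 51 s allowed; no verdict is reported.

- **Cover opened:** I pushed the front wall with closed fingertips until the cover met its rear stop. The force rose to 17 N with no further motion.
- **Round key pressed:** The round well is the right-hand one. I pressed its key to its stop, with the TCP at z 0.0389 m against an expected 0.039 m and about 22 N. I held it for about 1.1 s and then let it up.
- **Cover shut:** I pushed the rear wall until the cover met its front stop, where the force rose to 23 N without motion. Then I raised the arm clear.

**Last checks:**
- The picture shows the cover shut and the vial, cup and display where they were at the start. The arm touches nothing.
- The network's positions for the beaker, bottle, jar and tipbox match the first ones within 9 mm.
- The network's cup position differed by about 14 mm from the first measurement. The arm never came near the cup and the picture shows it unmoved, so I put this down to detection noise.
- In the side view the network labelled the weight as the vial and did not find the weight itself. The weight shows in place in the picture.
- The camera estimates of the balance's position disagreed by up to about 6 mm. The contact at the rear stop agreed with the estimate I used to within about 2 mm. At the front stop it was about 3 mm off.
- The joint values of the keys and the cover could not be read directly.

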